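# Key two plate cams onto their posts and close the fixture's leaf

## Task

Two plate cams have been hung on the posts of the projector's loading fixture but are not keyed yet: turn each cam round on its post until the flats inside its hub meet the flats of the post's key boss and it drops fully home on its seat, without lifting it on the post and without ever pushing hard on it. Then swing the hinged leaf over and press it fully down over both cams. Leave the cleaner bottle, the micrometer and the gauge case where they are.

Things in the scene. Friction and masses are not known exactly. Their poses are not given: they have to be found in the camera images.
- fixture: Black base plate 205 x 310 x 15 mm (x -88 to +118, y -155 to +155 mm), bolted down. Origin on the bench surface midway between the two posts; +z up; +x points away from the robot, to the leaf's hinge. Pale round glass windows surround the posts; a white line on the plate at the -x side of each shows where a keyed cam's lobe points. Hinge lugs at x = 96, y = +-118 mm, 68 mm high.
- post_left (a point): On the axis of the post at fixture y = +80 mm, at its seat face, 20 mm above the bench (seat 66 mm across). The steel post is 24 mm in diameter, its top 80 mm above the bench.
- post_right (a point): The same for the post at fixture y = -80 mm.
- key_left (a point): Top edge, at its middle, of the main flat of the left post's dark steel key boss. The boss stands on the seat, 20 to 36 mm above the bench, 48 mm in diameter, with a main flat 14 mm from the post's axis on the fixture's -x side (towards the robot) and a lesser flat 20 mm from the axis oppopoint, so a cam fits one way only. Hidden by the cam's hub once it has dropped.
- key_right (a point): The same for the right post's key boss.
- steel_cam: Grey steel plate cam, 0.6 to 0.9 kg, on either post. Origin on the bore axis at the hub's underside: 36 mm above the bench at first (resting on the key boss), 20 mm when home. +z up; lobe and main inner flat lie towards its own -x. Hub 62 mm across, z 0 to 26 mm; egg-shaped plate z 26 to 38 mm, 34 mm radius about the axis, lobe reaching 64 mm out; 98 mm long. Bore 25.5 mm.
- steel_cam_lobe (a point): Centre of the lobe's nose (radius 14 mm), a dark dot on the plate's top face, 50 mm from the bore axis. The cam turns freely either way; with its x axis within about 4 degrees of the fixture's x axis (lobe over the white line) it falls 16 mm by its own weight, and the flats then stop it from turning. Turned the wrong way round, lobe to the hinge, it leans up to 4 degrees but stays up.
- bronze_cam: Yellow bronze plate cam on the other post; same shape, size, mass range, behaviour and frame as the steel cam.
- bronze_cam_lobe (a point): The same point on the bronze cam's lobe.
- leaf (a joint): Hinged leaf, an open aluminium frame: angle in rad, 0 = fully down (flat, 1 mm above the plates of cams that are home), 1.57 = straight up, 1.8 to 1.95 at the start (leaning back, away from the cams). Its stiff hinge keeps it where it is left; moving it takes 2 to 5 N at its end bar. A cam that is not home stops it from going down.
- leaf_hinge (a point): Middle of the leaf's hinge axis, at fixture x = +96 mm, y = 0, 64 mm above the bench; the axis runs along the fixture's y.
- leaf_bar (a point): Middle of the leaf's end bar, 122 mm from the hinge axis and parallel to it; the middle 80 mm is a red sleeve 16 mm in diameter, the bar 208 mm long. Side strips 8 mm wide, 10 mm thick run from hinge to bar at y = +-60 and +-100 mm; nothing between the inner ones. With the leaf down the bar's centre is at fixture x = -26 mm, 64 mm above the bench.
- cleaner: Blue lens-cleaner bottle with white cap, 48 mm in diameter, 130 mm high, standing to the left (+y) of the fixture. Origin at the centre of its underside. Bystander.
- micrometer: Outside micrometer lying flat, about 136 mm long and 40 mm wide, left of the fixture and nearer the robot. Origin near its middle, on the bench. Bystander.
- gauge_case: Closed wooden gauge-block case 140 x 75 x 39 mm, lying to the right (-y) of the fixture. Origin at the centre of its underside. Bystander.

How it is judged:
By the outcome, as a careful person would: the job done as asked, in the order asked, and still so for the second after the job is handed in, with the robot touching nothing.
It also fails if it takes over 64 s, if anything falls off the work surface, if the arm or the gripper's body presses on something with over 40 N, if the wrist force passes 120 N, or if a joint passes its speed limit or range.

## Robot

A 6-joint arm with a two-finger parallel gripper is mounted at the origin on the work surface. World frame = base frame: x ahead of the robot, y to its left, z up, the work surface at z = 0. Lengths are in mm, angles in rad, forces in N, time in s.
With the tool pointing down it reaches from about 275 to 850 mm from the base axis. Payload 19 kg.
Tool frame: the origin (TCP) lies at the very end of the fingers, on their centre line; the grasp point (between the pads) lies 19 mm behind it (ctrl.pinch_z is the distance from the TCP to the grasp point, in mm); z points along the fingers, y is the line along which they close (so a half turn about z gives the same grasp; the last joint's range is limited). The gripper opens to 85 mm and grips with 20 to 120 N. Pads are 22 mm wide; open, the fingers measure 114 mm over their backs; the gripper's body (76 mm by 85 mm) begins 54 mm behind the grasp point. The pads swing forward as they close: fully open they stand 13 mm farther back than shut.
Start: joints at [1.139, 0.15, 1.437, -0, 1.554, -0.134], TCP at [168.719, 549.658, 231.267] pointing down, gripper open.
Joint ranges: [-2.8, 2.8], [-0.68, 2.1], [0.12, 2.68], [-1.39, 4.53], [0.16, 2.79], [-2.81, 2.81]. Speed limits (rad/s): [1.89, 1.89, 2.22, 3.01, 3.01, 3.01].

## Interface

Orientations are given as a unit quaternion [x, y, z, w].
In Python, from rig import ctrl gives the robot as it stands.
- The arm moves only by the shell command python3 drive.py [OPENING], which reads ROWS from standard input. ROWS is one flat JSON list of numbers that holds 1 to 10 rows one after another, with no inner brackets; each row has 6 numbers: dx, dy, dz in units of 5 mm, then a rotation vector rx, ry, rz in rad; each row is the pose to reach, as a shift and turn from the pose commanded when the command began, along the tool's axes at that moment; what a row does not reach only later rows make up. A row lasts 1/8 s, in which the tool goes at most 62.5 mm and 0.188 rad, less where a joint would pass 70% of its speed; a pose out of reach is approached as far as the arm can. OPENING is the finger opening in mm, set as the command begins (- or left out keeps the last). The fingers move at their own pace and stop on an object; the grip force is fixed at half the most. Time passes only in rows, so rows that do not move let the fingers close. It prints the time, the measured TCP pose, the force, the opening and the grip force at its end. Input that does not fit is refused with a message, and nothing moves.
- ctrl.state(): the state, without advancing time (a new reading comes with each control period).
- ctrl.snapshot(name): name is "scene" or "top"; returns a dict with "image" (480x640x3 uint8, red, green, blue), "fx", "fy", "cx", "cy" (pixels), "D" ([k1, k2, p1, p2, k3] as OpenCV has them; the pictures are not rectified), "extrinsics" (4x4, takes a point from world to camera coordinates). Camera axes: x right, y up, looking along -z (the intrinsics and any distortion apply to the point x, -y, -z); pixel columns grow to the right and rows downward; lengths in mm; the calibration is good to about 2 mm. A picture is of the moment at which its call begins. There is no depth.
- ctrl.sign_off(): hands the job in; it is judged then, once.
The state is a dict: "t": time; "joint_pos": joint angles; "joint_velocities": joint speeds; "tau": joint torques, N m; "tool_pos": TCP position; "eef_rot": TCP orientation; "contact_force": force on the tool from outside, world axes, zero at the start; "torque": the same for the moment, N m; "finger_gap": finger opening in mm; "finger_force": force on a finger pad.
Only numpy, scipy, OpenCV 4.12 (cv2) and the standard library are available. Lean on these libraries where they do the work, as an engineer would, in place of code of your own. Each camera call takes 0.05 s, during which the arm holds its last target. There are 200 camera calls.

## Working session

There is one attempt and no reset: what is moved stays moved. The work goes in short steps, Python scripts to look and compute and a shell command to move; the robot and the scene stay as the last step left them, time stands still between calls to the robot, and variables do not carry over. Pictures are saved under pics/ and viewed, at most 10 in all, crops included, and the job is handed in when it is done.

```bash
ls; mkdir -p pics
python3 - <<'E'
from rig import ctrl
import cv2
for n in("scene","top"):
    s=ctrl.snapshot(n); cv2.imwrite(f"pics/{n}0.png",s["image"][:,:,::-1]); print(n,s["fx"],s["fy"],s["cx"],s["cy"],s["D"],s["extrinsics"])
print(ctrl.state(),ctrl.pinch_z)
E
```

```text
drive.py
pics
rig.py
scene 521.3757633065571 521.3757633065571 319.92332295523903 241.76922786036795 [-0.09980165  0.          0.          0.          0.        ] [[-4.48902300e-01  8.93500265e-01  1.20000307e-02  2.31085357e+02]
 [-7.43151611e-01 -3.80755590e-01  5.50228011e-01  3.43679441e+02]
 [ 4.96197952e-01  2.38080777e-01  8.34928222e-01 -1.29131963e+03]
 [ 0.00000000e+00  0.00000000e+00  0.00000000e+00  1.00000000e+00]]
top 474.20822750054964 474.20822750054964 312.37443294182253 242.20353525427427 [-0.01477847  0.          0.          0.          0.        ] [[ 8.68922162e-03 -9.99959930e-01  2.15303220e-03  2.31423537e+01]
 [ 9.94169853e-01  8.87028215e-03  1.07459860e-01 -5.18890089e+02]
 [-1.07474652e-01  1.20673717e-03  9.94207093e-01 -8.05304989e+02]
 [ 0.00000000e+00  0.00000000e+00  0.00000000e+00  1.00000000e+00]]
{'t': 0.1, 'joint_pos': array([ 1.13899411e+00,  1.50876773e-01,  1.43790952e+00, -3.87493985e-05,
        1.55379170e+00, -1.34040158e-01]), 'joint_velocities': array([-0.00123397, -0.00107276, -0.00025586,  0.0002326 , -0.00232242,
       -0.00137775]), 'tau': array([ 5.96372804e-03, -7.14391351e+01, -5.71792960e+01, -1.52176208e-04,
        7.26396553e-03, -5.66153801e-05]), 'tool_pos': array([168.66036391, 549.49220383, 230.79816355]), 'eef_rot': array([ 1.48331281e-01,  9.88937606e-01, -4.78492088e-04, -1.18933329e-04]), 'contact_force': array([ 0.17877911, -0.1951046 ,  0.65968238]), 'torque': array([0.00822177, 0.02065776, 0.07135515]), 'finger_force': 0.0, 'finger_gap': 85.5457760888602} 18.700000000000003
```

View pics/scene0.png

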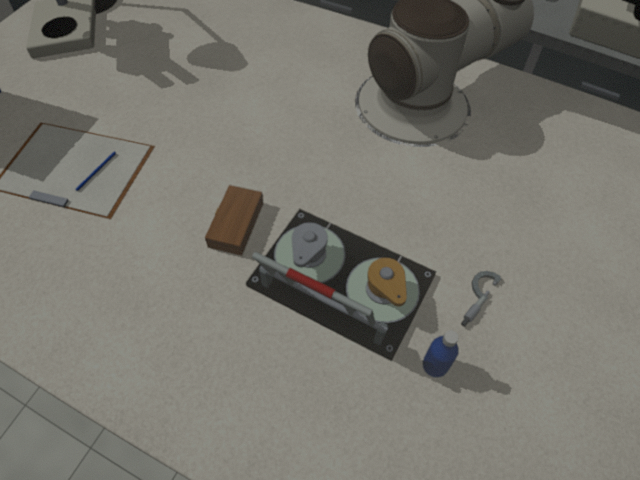

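View pics/top0.png

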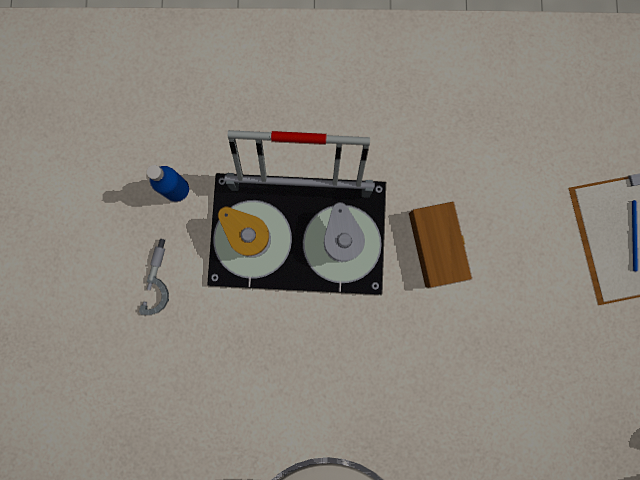

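The bronze cam is on the left post with its lobe up-left (top ~226,215). The steel cam is on the right post with its lobe toward the hinge (top ~340,210). The leaf leans back with its red sleeve at top (299,138). Next I'll enlarge both.

Run:
```python
import cv2
a=cv2.imread("pics/top0.png")[120:300,200:400]; b=cv2.imread("pics/scene0.png")[200:360,240:440]
cv2.imwrite("pics/ct.png",cv2.resize(a,None,fx=4,fy=4,interpolation=cv2.INTER_CUBIC)[:600] if 0 else cv2.resize(a,None,fx=3.3,fy=3.3,interpolation=cv2.INTER_CUBIC))
cv2.imwrite("pics/cs.png",cv2.resize(b,None,fx=3.7,fy=3.7,interpolation=cv2.INTER_CUBIC))
```

```text
(no output)
```

View pics/ct.png

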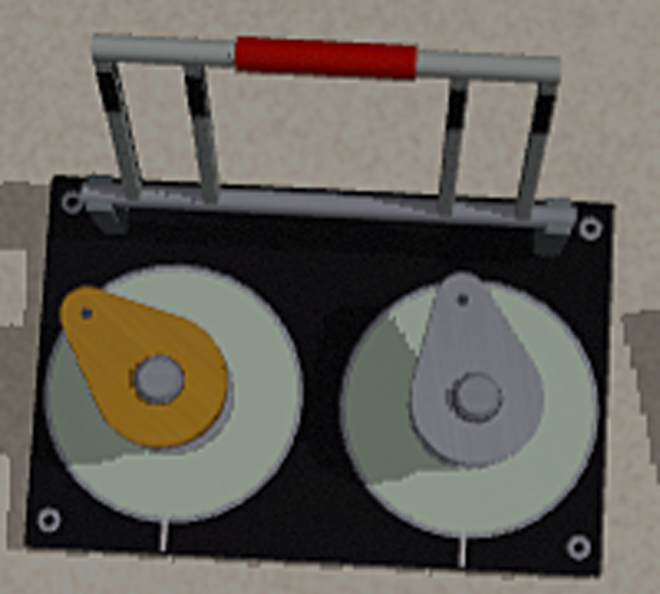

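View pics/cs.png

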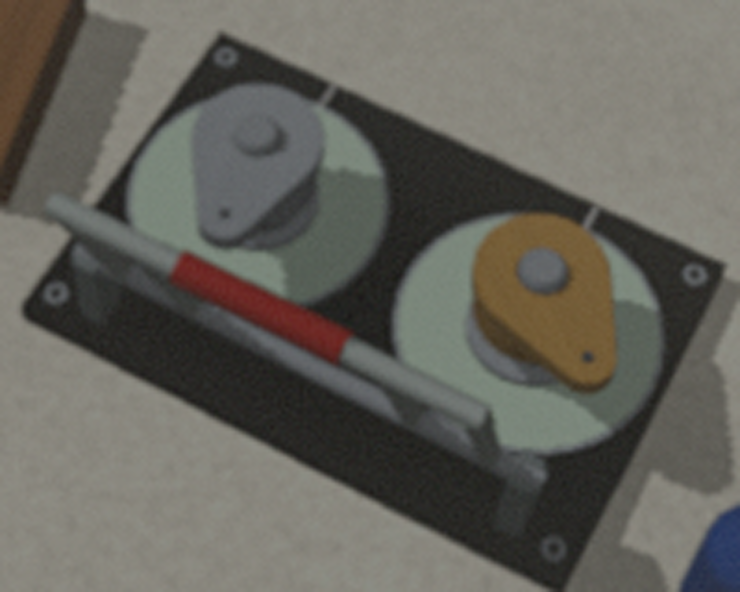

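```bash
cat > h.py <<'E'
import numpy as np,cv2
from rig import ctrl
def cam(n):
    s=ctrl.snapshot(n); F=np.diag([1,-1,-1.]); E=F@np.array(s["extrinsics"])[:3]
    return np.array([[s["fx"],0,s["cx"]],[0,s["fy"],s["cy"]],[0,0,1]]),np.array(s["D"]),E,s["image"]
C={}
def load():
    for n in("top","scene"): C[n]=cam(n)
def tri(pt,ps):
    u=[cv2.undistortPoints(np.array([[p]],float),C[n][0],C[n][1]).reshape(2,1) for n,p in(("top",pt),("scene",ps))]
    X=cv2.triangulatePoints(C["top"][2],C["scene"][2],*u).ravel(); X=X[:3]/X[3]
    r=[np.linalg.norm(proj(n,X)-p) for n,p in(("top",pt),("scene",ps))]
    return X,r
def proj(n,X):
    K,D,E,_=C[n]; return cv2.projectPoints(np.array([X],float),cv2.Rodrigues(E[:,:3])[0],E[:,3],K,D)[0].ravel()
def ray(n,p,z):
    K,D,E,_=C[n]; u=cv2.undistortPoints(np.array([[p]],float),K,D).ravel()
    d=E[:,:3].T@[*u,1]; o=-E[:,:3].T@E[:,3]; return o+d*(z-o[2])/d[2]
E
python3 - <<'E'
from h import *
load()
np.set_printoptions(precision=1,suppress=True)
P=dict(postL=((160,378),(544,266)),postR=((479,395),(260,131)),bdot=((86,314),(588,357)),sdot=((462,300),(224,214)),red=((326,58),(263,306)),lineL=((163,550),(595,209)),lineR=((462,567),(333,86)),c_rl=((27,547),(724,265)),c_rr=((600,576),(222,35)),c_hr=((614,205),(25,308)))
for k,(a,b) in P.items():
    X,r=tri(np.array(a)/3.3+[200,120],np.array(b)/3.7+[240,200]); print(k,X,np.array(r))
E
```

```text
postL [524.1 135.6  79.3] [1.4 1.3]
postR [516.8 -23.5  79.7] [1.8 1.6]
bdot [557.3 173.8  74. ] [0.9 0.9]
sdot [566.  -16.5  75.5] [0.9 0.8]
red [655.5  50.9 182. ] [1.3 1.2]
lineL [439.7 139.7  13.1] [0.7 0.7]
lineR [431.9 -20.4  14.2] [0.9 0.8]
c_rl [440.5 213.4  12.1] [0.9 0.9]
c_rr [427.4 -93.7  11.8] [1.5 1.3]
c_hr [ 630.  -102.    13.4] [1.8 1.7]
```

```bash
cat >> h.py <<'E'
from scipy.spatial.transform import Rotation as R
L=np.array([524.1,135.6]);Rt=np.array([516.8,-23.5]);YAW=-2.5
def rows(targets):
    "targets: (x,y,z,tool-y yaw deg), tool down; offsets in tool axes from now"
    s=ctrl.state(); p=s["tool_pos"]; r=R.from_quat(s["eef_rot"])
    for x,y,z,w in targets:
        w=np.radians(w); ty=[np.cos(w),np.sin(w),0]; tz=[0,0,-1.]; 
        t=R.from_matrix(np.c_[np.cross(ty,tz),ty,tz])
        print(np.round(r.inv().apply(np.array([x,y,z])-p),1),np.round((r.inv()*t).as_rotvec(),3))
def lobe(c,a,r,z,off=-90):
    b=np.radians(a); return (*(c+r*np.array([np.cos(b),np.sin(b)])),z,a+off)
E
python3 - <<'E'
from h import *
load(); np.set_printoptions(precision=1,suppress=True)
print("cap",ray("top",(153,174),130),ray("scene",(450,338),130),tri((153,174),(450,338)))
rows([lobe(L,49,52,231),lobe(L,49,52,62)])
E
```

```text
cap [612.9 278.5 130. ] [618.9 278.8 130. ] (array([614.9, 280. , 123.1]), [np.float64(0.5765610218720756), np.float64(0.5746725061300477)])
[-482.3 -244.     0.2] [-0.  0.  2.]
[-482.3 -243.9  169.2] [-0.  0.  2.]
```
Bottle at (615,279), distance from (557,174) = 120. Safe. So TCP z=60 fine.

The rows are not in the units I measure in: shifts go in units of 5 mm. I convert before sending: -120 mm is -24, -482 mm is -96.4.

```bash
echo '[-24, -12.2, 0, 0, 0, 0.4, -48.2, -24.4, 0, 0, 0, 0.9, -72.4, -36.6, 0, 0, 0, 1.4, -96.4, -48.8, 0, 0, 0, 2, -96.4, -48.8, 0, 0, 0, 2, -96.4, -48.8, 0, 0, 0, 2, -96.4, -48.8, 0, 0, 0, 2, -96.4, -48.8, 0, 0, 0, 2, -96.4, -48.8, 0, 0, 0, 2, -96.4, -48.8, 0, 0, 0, 2]' | python3 drive.py 44; echo '[0, 0, 0, 0, 0, 0, 0, 0, 0, 0, 0, 0, 0, 0, 0, 0, 0, 0]' | python3 drive.py
```

Run:
```python
from h import *
rows([lobe(L,49,52,231),lobe(L,49,52,62)]);print(ctrl.state()["finger_gap"])
```

```text
t: 1.55
tool_pos: [559.5, 172.6, 230.5]
eef_rot: [0.887, 0.462, -0.001, 0.0]
contact_force: [-0.2, 1.0, 0.6]
finger_gap: 44.2
finger_force: 0.0
t: 1.92
tool_pos: [557.6, 175.4, 231.5]
eef_rot: [0.884, 0.467, 0.0, 0.0]
contact_force: [0.2, -0.2, 0.1]
finger_gap: 44.2
finger_force: 0.0
[-0.2  0.8  0.5] [ 0.    -0.     0.117]
[ -0.2   0.8 169.5] [ 0.    -0.     0.117]
44.2186252038164
```

To row units: 169 mm is 33.8, 165 mm is 33.

```bash
echo '[0, 0, 8, 0, 0, 0.12, 0, 0, 16, 0, 0, 0.12, 0, 0, 24, 0, 0, 0.12, 0, 0, 27, 0, 0, 0.12, 0, 0, 30, 0, 0, 0.12, 0, 0, 33, 0, 0, 0.12, 0, 0, 33.8, 0, 0, 0.12, 0, 0, 33.8, 0, 0, 0.12]' | python3 drive.py
python3 - <<'E'
from h import *
load()
a=C["top"][3][150:310,180:400,::-1]; b=C["scene"][3][190:360,240:450,::-1]
a=cv2.resize(a,(400,291),interpolation=3);b=cv2.resize(b,(740,599),interpolation=3)
cv2.imwrite("pics/s1.png",b)
E
```

```text
t: 2.92
tool_pos: [558.1, 175.0, 62.5]
eef_rot: [0.911, 0.412, 0.0, 0.0]
contact_force: [-0.4, -0.1, 0.2]
finger_gap: 44.0
finger_force: 0.0
```

View pics/s1.png

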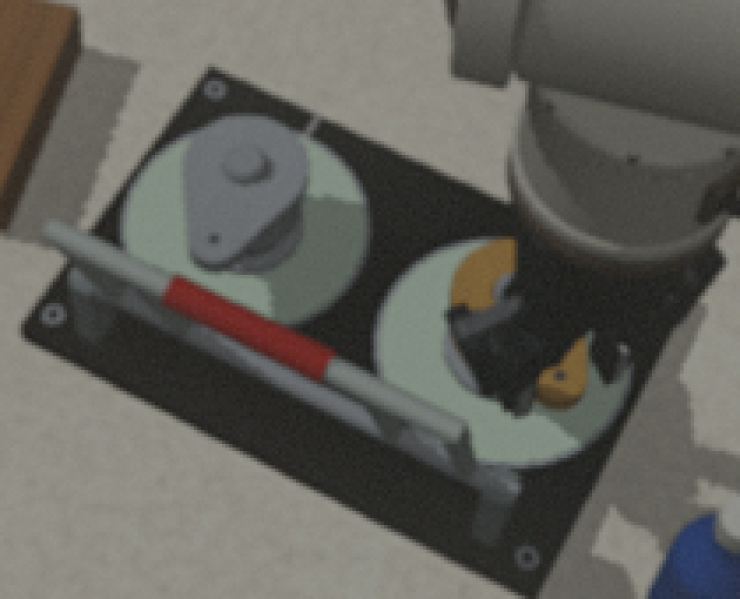

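The fingers straddle the bronze lobe, with its dot visible between them. Now I'll work out the arc.

Run:
```python
from h import *
rows([lobe(L,a,52,62) for a in range(57,130,8)])
```

```text
[-0.7 -7.1  0.9] [ 0.001 -0.001 -0.146]
[ -2.3 -14.2   0.9] [ 0.001 -0.001 -0.286]
[ -4.8 -21.    0.9] [ 0.001 -0.    -0.425]
[ -8.2 -27.4   0.9] [ 0.001 -0.    -0.565]
[-12.5 -33.3   0.9] [ 0.001 -0.    -0.705]
[-17.6 -38.4   0.9] [ 0.001 -0.    -0.844]
[-23.4 -42.9   0.9] [ 0.001 -0.    -0.984]
[-29.7 -46.5   0.9] [ 1.000e-03 -0.000e+00 -1.123e+00]
[-36.4 -49.1   0.9] [ 1.000e-03 -0.000e+00 -1.263e+00]
[-43.5 -50.8   0.9] [ 1.000e-03 -0.000e+00 -1.403e+00]
```

```bash
echo '[-0.2, -1.4, 0.2, 0, 0, -0.14, -0.4, -2.8, 0.2, 0, 0, -0.28, -1, -4.2, 0.2, 0, 0, -0.42, -1.6, -5.4, 0.2, 0, 0, -0.56, -2.5, -6.6, 0.2, 0, 0, -0.7, -3.5, -7.7, 0.2, 0, 0, -0.84, -4.7, -8.6, 0.2, 0, 0, -0.98, -5.9, -9.3, 0.2, 0, 0, -1.12, -7.3, -9.8, 0.2, 0, 0, -1.26, -8.7, -10.2, 0.2, 0, 0, -1.4]' | python3 drive.py 40
python3 - <<'E'
from h import *
rows([lobe(L,a,52,62) for a in (135,141,147,153,158,163,167,170,173,176)])
E
```

```text
t: 4.28
tool_pos: [491.5, 176.3, 62.3]
eef_rot: [0.43, 0.903, 0.001, 0.001]
contact_force: [2.6, 2.4, 1.4]
finger_gap: 40.0
finger_force: 1.2
[-0.4 -5.7  0.3] [ 0.002  0.001 -0.103]
[ -1.3 -11.1   0.3] [ 0.002  0.001 -0.207]
[ -2.6 -16.3   0.3] [ 0.002  0.001 -0.312]
[ -4.6 -21.4   0.3] [ 0.002  0.001 -0.417]
[ -6.6 -25.5   0.3] [ 0.002  0.001 -0.504]
[ -9.  -29.4   0.3] [ 0.002  0.002 -0.591]
[-11.1 -32.3   0.3] [ 0.002  0.002 -0.661]
[-12.8 -34.4   0.3] [ 0.002  0.002 -0.713]
[-14.7 -36.4   0.3] [ 0.002  0.002 -0.766]
[-16.6 -38.3   0.3] [ 0.002  0.002 -0.818]
```

```bash
echo '[0, -1.1, 0, 0, 0, -0.1, -0.2, -2.2, 0, 0, 0, -0.2, -0.5, -3.2, 0, 0, 0, -0.3, -0.9, -4.2, 0, 0, 0, -0.4, -1.3, -5.1, 0, 0, 0, -0.5, -1.8, -5.9, 0, 0, 0, -0.59, -2.2, -6.4, 0, 0, 0, -0.66, -2.6, -6.9, 0, 0, 0, -0.71, -2.9, -7.3, 0, 0, 0, -0.76, -3.3, -7.7, 0, 0, 0, -0.82]' | python3 drive.py
python3 - <<'E'
from h import *
rows([lobe(L,a,52,62) for a in (178,180,182,184,186,188)])
load()
cv2.imwrite("pics/s2.png",cv2.resize(C["scene"][3][190:360,240:450,::-1],(740,599),interpolation=3))
E
```

```text
t: 5.52
tool_pos: [471.6, 139.0, 62.0]
eef_rot: [0.035, 0.999, 0.0, 0.001]
contact_force: [-0.1, 0.6, 0.2]
finger_gap: 40.0
finger_force: 0.0
[-0.7 -1.6 -0. ] [ 0.     0.001 -0.036]
[-0.8 -3.4 -0. ] [ 0.     0.001 -0.071]
[-0.9 -5.2 -0. ] [ 0.     0.001 -0.106]
[-1.2 -7.  -0. ] [ 0.     0.001 -0.141]
[-1.5 -8.8 -0. ] [ 0.     0.001 -0.176]
[ -1.8 -10.5  -0. ] [ 0.     0.001 -0.211]
```

View pics/s2.png

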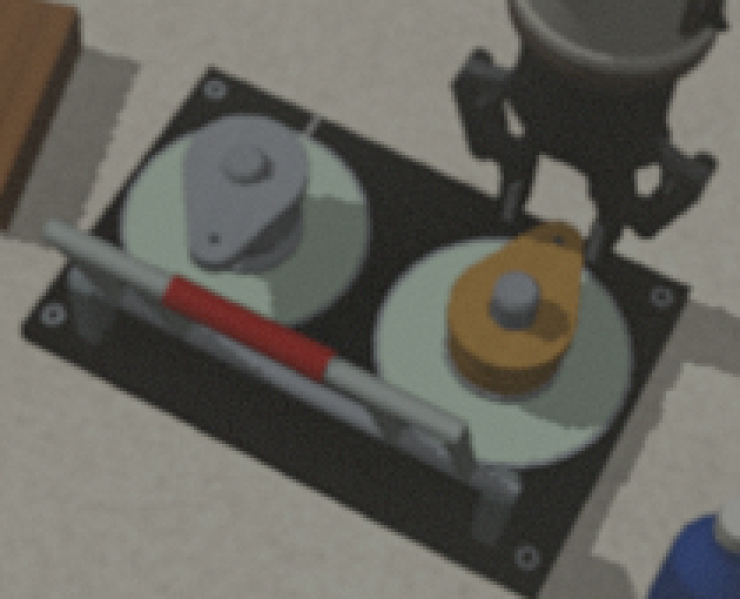

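To row units: -110 mm is -22, -55 mm is -11.

```bash
echo '[0, 0, -11, 0, 0, 0, 0, 0, -22, 0, 0, 0, 0, 0, -22, 0, 0, 0.3, 0, 0, -22, 0, 0, 0.6]' | python3 drive.py 44
python3 - <<'E'
from h import *
load(); np.set_printoptions(precision=1,suppress=True)
for X in ((474,137.8,58),(474,137.8,74)): print((proj("scene",X)-[240,190])*740/210, proj("top",X))
rows([lobe(Rt,8.1,50,172),lobe(Rt,8.1,50,62)])
t=C["top"][3][190:300,190:400,::-1]
cv2.imwrite("pics/s3.png",np.vstack([cv2.resize(C["scene"][3][200:310,320:450,::-1],(520,300),interpolation=3),cv2.resize(t,(520,272),interpolation=3)]))
E
```

```text
t: 6.12
tool_pos: [471.6, 139.2, 172.4]
eef_rot: [0.226, 0.974, 0.0, 0.001]
contact_force: [0.3, 0.4, -0.8]
finger_gap: 44.4
finger_force: 0.0
[548.9 237.2] [246.8 266.1]
[553.  221.2] [245.5 265.5]
[-153.4  -98.5   -0.2] [ 0.  -0.   2.5]
[-153.3  -98.5  109.8] [ 0.  -0.   2.5]
```

View pics/s3.png

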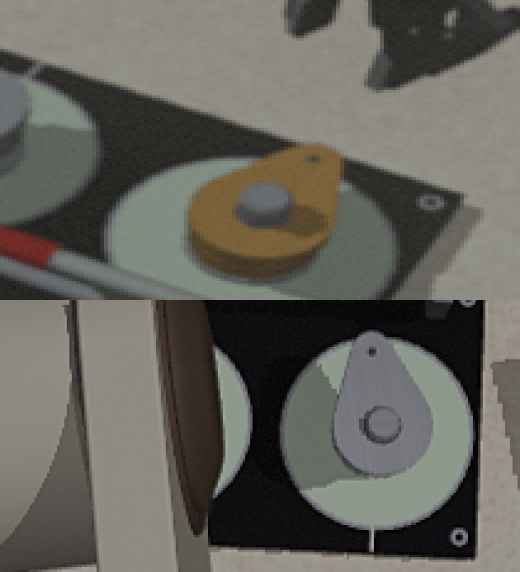

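```bash
python3 - <<'E'
from h import *
load(); np.set_printoptions(precision=1,suppress=True)
for z in (58,74):
    d=ray("scene",(398.5,258.3),z)[:2]-L; print(z,d,np.linalg.norm(d),np.degrees(np.arctan2(d[1],d[0])))
for p,z in(((544/3.7+240,266/3.7+200),80),((588/3.7+240,357/3.7+200),74)): print(ray("scene",p,z))
E
echo '[-3, -2, 0, 0, 0, 0.188, -6, -4, 0, 0, 0, 0.37, -10, -6.6, 0, 0, 0, 0.55, -15, -9.8, 0, 0, 0, 0.74, -20, -12.8, 0, 0, 0, 0.92, -25, -16, 0, 0, 0, 1.1, -30.6, -19.6, 0, 0, 0, 1.28, -30.6, -19.6, 0, 0, 0, 1.47, -30.6, -19.6, 0, 0, 0, 1.66, -30.6, -19.6, 0, 0, 0, 1.84]' | python3 drive.py
python3 - <<'E'
from h import *
rows([lobe(Rt,8.1,50,172),lobe(Rt,8.1,50,62)])
E
```

```text
58 [-50.4   7.6] 50.9959484813364 171.4177680843528
74 [-40.3   9.3] 41.325088217431336 166.9635032796319
[523.6 137.9  80. ]
[556.7 175.2  74. ]
t: 7.58
tool_pos: [566.8, -15.6, 171.2]
eef_rot: [0.911, 0.413, -0.0, -0.0]
contact_force: [-0.3, 0.1, -0.1]
finger_gap: 43.7
finger_force: 0.0
[-0.9  0.2 -0.8] [-0.    0.    0.71]
[ -0.9   0.2 109.2] [-0.    0.    0.71]
```

To row units: -1 mm is -0.2, 109 mm is 21.8.

```bash
echo '[-0.2, 0, 0, 0, 0, 0.18, -0.2, 0, 0, 0, 0, 0.36, -0.2, 0, 0, 0, 0, 0.54, -0.2, 0, 0, 0, 0, 0.71, -0.2, 0, 6, 0, 0, 0.71, -0.2, 0, 12, 0, 0, 0.71, -0.2, 0, 16, 0, 0, 0.71, -0.2, 0, 19, 0, 0, 0.71, -0.2, 0, 21.2, 0, 0, 0.71, -0.2, 0, 21.8, 0, 0, 0.71]' | python3 drive.py
echo '[0, 0, 0, 0, 0, 0, 0, 0, 0, 0, 0, 0]' | python3 drive.py 40
python3 - <<'E'
from h import *
rows([lobe(Rt,a,50,62) for a in range(16,89,8)])
E
```

```text
t: 8.82
tool_pos: [566.0, -16.3, 61.9]
eef_rot: [0.997, 0.072, -0.0, -0.0]
contact_force: [-0.2, -0.0, -0.6]
finger_gap: 44.4
finger_force: 0.0
t: 9.07
tool_pos: [566.4, -16.3, 62.9]
eef_rot: [0.997, 0.072, 0.0, 0.0]
contact_force: [0.1, 0.7, -0.4]
finger_gap: 40.1
finger_force: 0.4
[-0.5 -6.7  0.9] [ 0.    -0.001 -0.135]
[ -2.  -13.6   0.9] [ 0.    -0.001 -0.275]
[ -4.3 -20.1   0.9] [ 0.    -0.001 -0.414]
[ -7.6 -26.3   0.9] [ 0.001 -0.001 -0.554]
[-11.6 -32.    0.9] [ 0.001 -0.001 -0.694]
[-16.5 -37.    0.8] [ 0.001 -0.001 -0.833]
[-21.9 -41.3   0.8] [ 0.001 -0.001 -0.973]
[-28.  -44.8   0.8] [ 1.000e-03 -1.000e-03 -1.113e+00]
[-34.4 -47.5   0.8] [ 1.000e-03 -0.000e+00 -1.252e+00]
[-41.2 -49.2   0.8] [ 1.000e-03 -0.000e+00 -1.392e+00]
```

To row units: -49 mm is -9.8, -47.5 mm is -9.5.

```bash
echo '[-0.1, -1.4, 0.1, 0, 0, -0.14, -0.4, -2.7, 0.1, 0, 0, -0.28, -0.9, -4, 0.1, 0, 0, -0.42, -1.5, -5.2, 0.1, 0, 0, -0.56, -2.3, -6.4, 0.1, 0, 0, -0.7, -3.3, -7.4, 0.1, 0, 0, -0.84, -4.4, -8.3, 0.1, 0, 0, -0.98, -5.6, -9, 0.1, 0, 0, -1.12, -6.9, -9.5, 0.1, 0, 0, -1.26, -8.2, -9.8, 0.1, 0, 0, -1.4]' | python3 drive.py
python3 - <<'E'
from h import *
rows([lobe(Rt,a,51,62) for a in (96,104,112,120,128,135,141,147,153,158)])
E
```

```text
t: 10.32
tool_pos: [518.9, 26.6, 62.4]
eef_rot: [0.715, 0.699, 0.001, 0.001]
contact_force: [3.9, 3.1, -1.9]
finger_gap: 40.3
finger_force: 2.1
[ 0.5 -7.5  0.4] [ 0.002 -0.    -0.127]
[ -0.9 -14.5   0.4] [ 0.002  0.    -0.266]
[ -3.3 -21.2   0.4] [ 0.002  0.    -0.406]
[ -6.5 -27.5   0.4] [ 0.002  0.    -0.546]
[-10.6 -33.3   0.4] [ 0.002  0.    -0.685]
[-14.9 -37.9   0.3] [ 0.002  0.001 -0.807]
[-18.9 -41.4   0.3] [ 0.002  0.001 -0.912]
[-23.3 -44.4   0.3] [ 2.000e-03  1.000e-03 -1.017e+00]
[-28.  -47.    0.3] [ 2.000e-03  1.000e-03 -1.122e+00]
[-32.1 -48.7   0.3] [ 2.000e-03  1.000e-03 -1.209e+00]
```

To row units: -48.5 mm is -9.7, -47 mm is -9.4.

```bash
echo '[0, -1.5, 0, 0, 0, -0.13, -0.2, -2.9, 0, 0, 0, -0.27, -0.7, -4.2, 0, 0, 0, -0.41, -1.3, -5.5, 0, 0, 0, -0.55, -2.1, -6.6, 0, 0, 0, -0.69, -3, -7.6, 0, 0, 0, -0.81, -3.8, -8.3, 0, 0, 0, -0.91, -4.7, -8.9, 0, 0, 0, -1.02, -5.6, -9.4, 0, 0, 0, -1.12, -6.4, -9.7, 0, 0, 0, -1.21]' | python3 drive.py
python3 - <<'E'
from h import *
rows([lobe(Rt,a,52,62) for a in (162,165,168,171,174,177,180,183,185,187)])
E
```

```text
t: 11.58
tool_pos: [469.4, -4.5, 62.4]
eef_rot: [0.191, 0.982, 0.0, 0.001]
contact_force: [0.7, 1.4, -0.3]
finger_gap: 40.1
finger_force: 0.8
[ 0.8 -3.5  0.4] [ 0.     0.001 -0.07 ]
[ 0.6 -6.2  0.4] [ 0.     0.001 -0.123]
[ 0.2 -8.9  0.4] [ 0.     0.001 -0.175]
[ -0.4 -11.6   0.4] [ 0.     0.001 -0.227]
[ -1.1 -14.2   0.4] [ 0.     0.001 -0.28 ]
[ -1.9 -16.8   0.4] [ 0.     0.001 -0.332]
[ -2.8 -19.4   0.4] [ 0.     0.001 -0.385]
[ -3.9 -21.9   0.4] [ 0.     0.001 -0.437]
[ -4.7 -23.5   0.4] [ 0.     0.001 -0.472]
[ -5.6 -25.1   0.4] [ 0.     0.001 -0.507]
```

To row units: -18.5 mm is -3.7, -17.5 mm is -3.5.

```bash
echo '[0, -0.7, 0, 0, 0, -0.07, 0, -1.2, 0, 0, 0, -0.12, 0, -1.8, 0, 0, 0, -0.17, -0.1, -2.3, 0, 0, 0, -0.23, -0.2, -2.8, 0, 0, 0, -0.28, -0.4, -3.2, 0, 0, 0, -0.31, -0.4, -3.5, 0, 0, 0, -0.34, -0.5, -3.7, 0, 0, 0, -0.37, -0.5, -3.7, 0, 0, 0, -0.37]' | python3 drive.py
python3 - <<'E'
from h import *
load()
print(ctrl.state()["contact_force"])
cv2.imwrite("pics/s4.png",cv2.resize(C["scene"][3][200:310,260:410,::-1],(750,550),interpolation=3))
E
```

```text
t: 12.7
tool_pos: [464.4, -22.5, 61.8]
eef_rot: [0.009, 1.0, -0.0, -0.0]
contact_force: [-0.1, -0.1, -0.3]
finger_gap: 39.9
finger_force: 0.0
[-0.2380244   0.11750036  0.14766751]
```

View pics/s4.png

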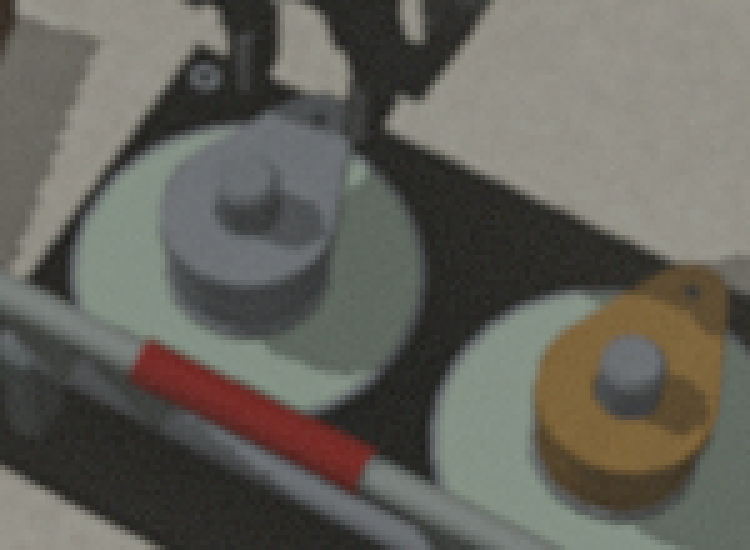

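Both cams look low, with the posts standing well proud. I'll check the steel dot at (324,223.6) numerically and prepare the leaf grasp.

Run:
```python
from h import *
load(); np.set_printoptions(precision=1,suppress=True)
q=ray("scene",(310,234.5),80)[:2]; print(q)
for z in (58,74):
    d=ray("scene",(324,223.6),z)[:2]-q; print(z,d,np.linalg.norm(d),np.degrees(np.arctan2(d[1],d[0])))
q=ray("scene",(240+263/3.7,200+306/3.7),182); print(q, ray("top",(200+326/3.3,120+58/3.3),182))
rows([(464,-22,245,87.5),(652,50,245,-2.5),(652,50,174,-2.5)])
```

```text
[514.6 -21.9]
58 [-48.5   5.6] 48.81004254478593 173.43770653808645
74 [-38.2  10.4] 39.56351627116038 164.8022267761816
[655.   52.8 182. ] [656.1  49.2 182. ]
[   0.5    0.4 -183.2] [-0. -0.  0.]
[-186.2   75.8 -183.2] [-0.   0.   1.6]
[-186.2   75.8 -112.2] [-0.   0.   1.6]
```

To row units: -60 mm is -12, 60 mm is 12.

```bash
echo '[0, 0, -12, 0, 0, 0, 0, 0, -24, 0, 0, 0, 0, 0, -36.6, 0, 0, 0, -4, 1.6, -36.6, 0, 0, 0.18, -12, 5, -36.6, 0, 0, 0.36, -21, 8.4, -36.6, 0, 0, 0.54, -30, 12, -36.6, 0, 0, 0.72, -37.8, 15.2, -36.6, 0, 0, 0.9, -37.8, 15.2, -36.6, 0, 0, 1.08, -37.8, 15.2, -36.6, 0, 0, 1.26]' | python3 drive.py 50
echo '[0, 0, 0, 0, 0, 0.16, 0, 0, 0, 0, 0, 0.32, 0, 0, 0, 0, 0, 0.32, 0, 0, 0, 0, 0, 0.32]' | python3 drive.py
python3 - <<'E'
from h import *
rows([(655.3,51,245,-2.5),(655.3,51,166,-2.5)])
E
```

```text
t: 14.15
tool_pos: [655.1, 50.5, 244.0]
eef_rot: [0.599, 0.801, -0.0, -0.0]
contact_force: [0.3, 0.4, 0.3]
finger_gap: 49.9
finger_force: 0.0
t: 14.65
tool_pos: [654.8, 50.2, 244.7]
eef_rot: [0.715, 0.699, -0.0, -0.0]
contact_force: [-0.2, 0.2, 0.7]
finger_gap: 50.1
finger_force: 0.0
[ 0.8  0.5 -0.3] [-0.    0.    0.02]
[ 0.8  0.5 78.7] [-0.    0.    0.02]
```

To row units: 79 mm is 15.8, 70 mm is 14.

```bash
echo '[0.2, 0.1, 6, 0, 0, 0.02, 0.2, 0.1, 11, 0, 0, 0.02, 0.2, 0.1, 14, 0, 0, 0.02, 0.2, 0.1, 15.8, 0, 0, 0.02, 0.2, 0.1, 15.8, 0, 0, 0.02]' | python3 drive.py
echo '[0, 0, 0, 0, 0, 0, 0, 0, 0, 0, 0, 0, 0, 0, 0, 0, 0, 0, 0, 0, 0, 0, 0, 0, 0, 0, 0, 0, 0, 0]' | python3 drive.py 0
```

```text
t: 15.28
tool_pos: [655.3, 51.1, 165.8]
eef_rot: [0.723, 0.69, -0.0, -0.0]
contact_force: [0.7, 0.4, 0.9]
finger_gap: 50.2
finger_force: 0.0
t: 15.9
tool_pos: [655.7, 51.1, 166.8]
eef_rot: [0.723, 0.69, 0.001, 0.001]
contact_force: [1.4, 0.3, 6.4]
finger_gap: 14.0
finger_force: 58.7
```

```bash
echo '[0, 0, 0, 0, 0, 0, 0, 0, 0.4, 0, 0, 0, 0, 0, 1.2, 0, 0, 0, 0, 0, 1.2, 0, 0, 0]' | python3 drive.py 40
echo '[0, 0, 0, 0, 0, 0, 0, 0, 0, 0, 0, 0, 0, 0, 0, 0, 0, 0, 0, 0, 0, 0, 0, 0, 0, 0, 0, 0, 0, 0]' | python3 drive.py 0
python3 - <<'E'
from h import *
th0=np.radians(108.4);s=ctrl.state();p=s["tool_pos"];u=np.array([np.cos(np.radians(-2.5)),np.sin(np.radians(-2.5))])
def b(a): return np.array([-np.cos(a)*122,np.sin(a)*122])
T=[]
for d in (104,98,90,82,74,66,58,50,42,34,26,18,12,7,3,0,-1.5):
    q=b(np.radians(d))-b(th0); T.append((*(p[:2]+u*q[0]),p[2]+q[1],-2.5))
rows(T)
E
```

```text
t: 16.4
tool_pos: [655.1, 51.2, 159.2]
eef_rot: [0.724, 0.69, -0.0, -0.0]
contact_force: [-0.6, 0.0, 0.6]
finger_gap: 40.1
finger_force: 0.0
t: 17.02
tool_pos: [655.4, 51.2, 160.0]
eef_rot: [0.724, 0.69, 0.0, 0.0]
contact_force: [1.5, 0.2, 3.2]
finger_gap: 14.2
finger_force: 58.5
[-0.  -9.  -2.6] [ 0.     0.    -0.003]
[ -0.1 -21.5  -5.1] [ 0.     0.    -0.003]
[ -0.1 -38.5  -6.3] [ 0.     0.    -0.003]
[ -0.2 -55.5  -5.1] [ 0.     0.    -0.003]
[ -0.2 -72.1  -1.5] [ 0.     0.    -0.003]
[ -0.3 -88.1   4.3] [ 0.     0.    -0.003]
[  -0.3 -103.2   12.3] [ 0.     0.    -0.003]
[  -0.4 -116.9   22.3] [ 0.     0.    -0.003]
[  -0.4 -129.2   34.1] [ 0.     0.    -0.003]
[  -0.5 -139.7   47.5] [ 0.     0.    -0.003]
[  -0.5 -148.2   62.2] [ 0.     0.    -0.003]
[  -0.5 -154.6   78. ] [ 0.     0.    -0.003]
[  -0.5 -157.9   90.3] [ 0.     0.    -0.003]
[  -0.5 -159.6  100.8] [ 0.     0.    -0.003]
[  -0.5 -160.4  109.3] [ 0.     0.    -0.003]
[  -0.5 -160.6  115.7] [ 0.     0.    -0.003]
[  -0.5 -160.5  118.9] [ 0.     0.    -0.003]
```

To row units: -4 mm is -0.8, -38.5 mm is -7.7.

```bash
echo '[0, -1.8, -0.5, 0, 0, 0, 0, -3, -0.8, 0, 0, 0, 0, -4.3, -1, 0, 0, 0, 0, -6, -1.2, 0, 0, 0, 0, -7.7, -1.3, 0, 0, 0]' | python3 drive.py
```

```text
t: 17.65
tool_pos: [618.2, 52.8, 168.2]
eef_rot: [0.724, 0.69, 0.002, 0.002]
contact_force: [9.8, -1.8, 8.9]
finger_gap: 14.7
finger_force: 58.5
```

```bash
echo '[0, -1.7, 0.1, 0, 0, 0, 0, -3.4, 0.3, 0, 0, 0, 0, -5, 0.6, 0, 0, 0, 0, -6.7, 1, 0, 0, 0, 0, -8.4, 1.6, 0, 0, 0, 0, -9.9, 2.2, 0, 0, 0, 0, -11.4, 2.9, 0, 0, 0, 0, -12.9, 3.8, 0, 0, 0, 0, -14.4, 4.8, 0, 0, 0, 0, -15.7, 5.8, 0, 0, 0]' | python3 drive.py
```

```text
t: 18.9
tool_pos: [538.7, 56.3, 138.0]
eef_rot: [0.724, 0.69, 0.0, 0.001]
contact_force: [4.0, -3.4, 6.7]
finger_gap: 14.1
finger_force: 64.2
```

```bash
echo '[0, -1.3, 1.2, 0, 0, 0, 0, -2.5, 2.4, 0, 0, 0, 0, -3.6, 3.7, 0, 0, 0, 0, -4.6, 5.1, 0, 0, 0, 0, -5.5, 6.5, 0, 0, 0, 0, -6.3, 8, 0, 0, 0, 0, -7, 9.6, 0, 0, 0, 0, -7.6, 11.2, 0, 0, 0, 0, -8.1, 12.8, 0, 0, 0, 0, -8.4, 14.4, 0, 0, 0]' | python3 drive.py; echo '[0, -0.16, 1, 0, 0, 0, 0, -0.26, 2, 0, 0, 0, 0, -0.3, 3, 0, 0, 0, 0, -0.3, 3.6, 0, 0, 0]' | python3 drive.py
```

```text
t: 20.15
tool_pos: [496.7, 58.5, 65.3]
eef_rot: [0.724, 0.69, 0.0, 0.001]
contact_force: [6.4, -3.1, 2.2]
finger_gap: 13.7
finger_force: 65.2
t: 20.65
tool_pos: [494.8, 58.6, 47.0]
eef_rot: [0.724, 0.69, -0.0, 0.0]
contact_force: [2.8, -4.1, 3.3]
finger_gap: 14.0
finger_force: 67.0
```

To row units: 3 mm is 0.6, 1.5 mm is 0.3.

```bash
echo '[0, 0, 0.3, 0, 0, 0, 0, 0, 0.6, 0, 0, 0, 0, 0, 0.6, 0, 0, 0]' | python3 drive.py; echo '[0, 0, 0.3, 0, 0, 0, 0, 0, 0.3, 0, 0, 0]' | python3 drive.py
```

```text
t: 21.02
tool_pos: [494.8, 58.6, 44.1]
eef_rot: [0.724, 0.69, -0.0, -0.0]
contact_force: [1.4, -4.2, 1.0]
finger_gap: 14.2
finger_force: 67.0
t: 21.28
tool_pos: [494.8, 58.6, 42.7]
eef_rot: [0.724, 0.69, -0.0, 0.0]
contact_force: [0.4, -4.9, 2.3]
finger_gap: 14.4
finger_force: 67.1
```

To row units: 3 mm is 0.6, 1.5 mm is 0.3.

```bash
echo '[0, 0, 0.3, 0, 0, 0, 0, 0, 0.6, 0, 0, 0, 0, 0, 0.6, 0, 0, 0]' | python3 drive.py; echo '[0, 0, 0.2, 0, 0, 0, 0, 0, 0.4, 0, 0, 0, 0, 0, 0.4, 0, 0, 0]' | python3 drive.py
```

```text
t: 21.65
tool_pos: [494.8, 58.6, 41.4]
eef_rot: [0.723, 0.69, -0.0, 0.0]
contact_force: [-14.2, -6.0, 36.5]
finger_gap: 14.1
finger_force: 71.5
t: 22.02
tool_pos: [495.0, 58.6, 41.2]
eef_rot: [0.723, 0.69, 0.0, 0.001]
contact_force: [-28.9, -5.8, 70.1]
finger_gap: 14.4
finger_force: 75.0
```

```bash
echo '[0, 0, -0.2, 0, 0, 0, 0, 0, -0.4, 0, 0, 0, 0, 0, -0.5, 0, 0, 0]' | python3 drive.py; echo '[0, 0, 0, 0, 0, 0, 0, 0, 0, 0, 0, 0, 0, 0, 0, 0, 0, 0]' | python3 drive.py 50; echo '[0, 0, -2, 0, 0, 0, 0, 0, -8, 0, 0, 0, 0, 0, -18, 0, 0, 0, 0, 0, -18, 0, 0, 0]' | python3 drive.py
python3 - <<'E'
from h import *
load()
cv2.imwrite("pics/s5.png",cv2.resize(C["scene"][3][190:360,240:450,::-1],(740,599),interpolation=3))
E
```

```text
t: 22.4
tool_pos: [494.8, 58.6, 41.6]
eef_rot: [0.723, 0.69, -0.0, 0.0]
contact_force: [-7.9, -6.0, 22.6]
finger_gap: 14.3
finger_force: 70.2
t: 22.78
tool_pos: [494.7, 58.8, 40.0]
eef_rot: [0.724, 0.69, -0.0, -0.0]
contact_force: [0.4, 0.2, 0.3]
finger_gap: 50.0
finger_force: 0.0
t: 23.28
tool_pos: [496.7, 58.7, 134.4]
eef_rot: [0.723, 0.69, 0.002, 0.002]
contact_force: [-0.4, 0.1, -0.7]
finger_gap: 49.8
finger_force: 0.0
```

View pics/s5.png

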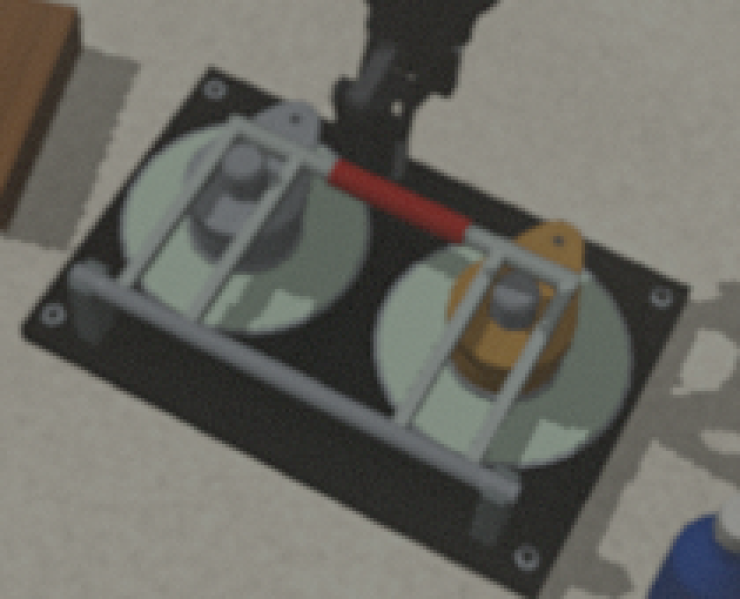

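The leaf lies flat, with the red sleeve's middle near (400,202) in the crop. A light press from above with closed fingers will confirm its height.

```bash
echo '[0, -0.4, 0, 0, 0, 0, 0, -0.4, 0, 0, 0, 0, 0, -0.4, 0, 0, 0, 0, 0, -0.4, 0, 0, 0, 0, 0, -0.4, 5, 0, 0, 0, 0, -0.4, 9, 0, 0, 0, 0, -0.4, 10.6, 0, 0, 0, 0, -0.4, 11.4, 0, 0, 0, 0, -0.4, 11.4, 0, 0, 0]' | python3 drive.py 0; echo '[0, 0, 0.4, 0, 0, 0, 0, 0, 0.8, 0, 0, 0, 0, 0, 1, 0, 0, 0, 0, 0, 1, 0, 0, 0]' | python3 drive.py
python3 - <<'E'
from h import *
load();print(proj("scene",(494.4,57.1,64)),(400/3.524+240,202/3.524+190))
E
```

```text
t: 24.5
tool_pos: [493.2, 58.8, 73.7]
eef_rot: [0.724, 0.69, 0.0, 0.0]
contact_force: [0.7, -0.3, 0.0]
finger_gap: 0.3
finger_force: 0.0
t: 25.0
tool_pos: [493.8, 58.8, 71.3]
eef_rot: [0.723, 0.69, 0.001, 0.001]
contact_force: [-16.5, 0.1, 43.8]
finger_gap: -0.0
finger_force: 22.4
[352.36290359 247.23196023] (353.5073779795687, 247.32122587968217)
```

To row units: -110 mm is -22, -50 mm is -10.

```bash
echo '[0, 0, -2, 0, 0, 0, 0, 0, -10, 0, 0, 0, 0, 0, -22, 0, 0, 0, 0, 0, -22, 0, 0, 0, 0, 0, -22, 0, 0, 0, 0, 0, -22, 0, 0, 0]' | python3 drive.py
python3 - <<'E'
from h import *
load()
cv2.imwrite("pics/s6.png",cv2.resize(C["scene"][3][180:390,200:500,::-1],(750,525),interpolation=3))
E
```

```text
t: 25.85
tool_pos: [492.5, 58.8, 177.3]
eef_rot: [0.724, 0.69, -0.001, -0.001]
contact_force: [0.3, 0.3, -0.1]
finger_gap: 0.0
finger_force: 0.0
```

View pics/s6.png

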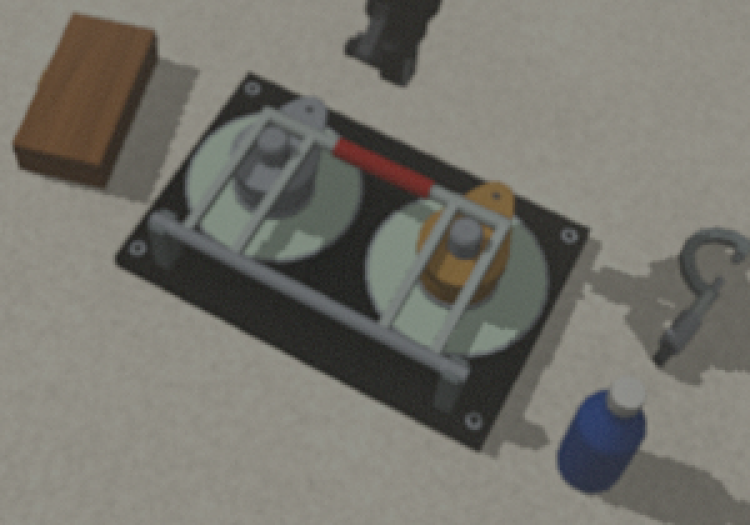

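The leaf is down with its bar at (385,165), both lobes lie over the white lines, the bystanders have not moved, and the gripper is clear.

```bash
python3 -c "
from rig import ctrl
print(ctrl.sign_off())"
```

```text
the job is handed in; nothing more can be done
None
```

Both cams are keyed and home, the leaf is pressed fully down over them, the bystanders are where they were, and the job was handed in at about 26 s.

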